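# Load the slide rack into the sloping slide dryer

### The arm

A 7-joint arm with a two-finger parallel gripper is mounted at the origin on the work surface. World frame = base frame: x ahead of the robot, y to its left, z up, the work surface at z = 0. Lengths are in m, angles in rad, forces in N, time in s.
With the tool pointing down it reaches from about 0.425 to 0.975 m from the base axis. Payload 16.7 kg.
Tool frame: the origin (TCP) lies between the finger pads; the fingertips stand 19 mm ahead of it and the grasp point (between the pads) is the TCP (bot.tcp_to_tips is the distance from the TCP to the fingertips, in m); y points along the fingers, x is the direction in which the jaws open and shut, and the axes are right-handed (so a half turn about y gives the same grasp; the last joint's range is limited). The gripper opens to 85 mm and grips with 20 to 120 N. Pads are 22 mm wide; open, the fingers measure 114 mm over their backs; the gripper's body (76 mm by 85 mm) begins 54 mm behind the grasp point. The pads swing forward as they close: fully open they stand 13 mm farther back than shut.
Start: joints at [1.042, 0.426, 0.074, 1.606, -0.034, 1.111, -0.067], TCP at [0.25, -0.627, 0.25] pointing down, gripper open.
Joint ranges: [-2.85, 2.85], [-0.5, 2.14], [-1.23, 1.37], [0.21, 2.46], [-1.02, 4.16], [0.16, 2.05], [-2.73, 2.73]. Speed limits (rad/s): [1.89, 1.89, 2.39, 2.39, 3.01, 3.01, 3.01].

### API

Orientations are given as a 3x3 rotation matrix whose columns are the frame's x, y, z axes.
In Python, from station import bot gives the robot as it stands.
- The arm moves only by the tool play_rows, never from a script. Its argument "deltas" is a list that holds one entry, the list of rows, each a list of 7 numbers: the shift along the world's x, y, z each as a share of 15 cm, from -1 to 1, then the turn, a rotation vector about the world's x, y, z each as a share of 90 degrees, from -1 to 1, then the closure, from -1 (fully open) to 1 (shut), so that 0 is half open. A call has 1 to 20 rows; each row is the pose to reach, as a shift and turn from the pose commanded when the call began; what a row does not reach only later rows make up. A row lasts 1/8 s, in which the tool goes at most 62.5 mm and 10.7 degrees, less where a joint would pass 70% of its speed; a pose out of reach is approached as far as the arm can. A call with a number of a shift or a turn outside -1 to 1 is refused whole. A call with a gripper value outside its range is refused whole. The fingers move at their own pace and stop on an object; "force" is the grip in N (left out, the last holds). Time passes only in rows, so rows that repeat a pose let the fingers close. It gives the time, the measured TCP pose, the force and the opening at its end, in the units of the state.
- bot.get_obs(): the state, without advancing time (a new reading comes with each control period).
- bot.capture(name): name is "scene" or "side" or "wrist"; returns the picture (420x560x3 uint8, blue, green, red); there is no depth.
- bot.camera_params(name): a dict with "mtx" (3x3 intrinsics, pixels), "k1" (the pictures are not rectified: a ray, as slopes to the right and down, at radius r is drawn at 1 + k1 r^2 times it, then the intrinsics apply), "R" (3x3) and "t" (3): a world point X has camera coordinates R X + t; the wrist camera has in their place "T_tool_cam" (4x4, takes a point from camera to tool coordinates, whose origin is the TCP and whose axes are the tool frame's). Camera axes: x right, y down, z forward; pixel columns grow to the right and rows downward; lengths in m; the calibration is good to about 2 mm. A picture is of the moment at which its call begins: read the wrist's pose just before it. camera_params takes no time and is no camera call.
- bot.finish_job(): hands the job in, once; it reports no verdict.
The state is a dict: "t": time; "q": joint angles; "qd": joint speeds; "joint_torque": joint torques, N m; "tool_pos": TCP position; "ee_rot": TCP orientation; "wrist_force": force on the tool from outside, world axes, zero at the start; "moment": the same for the moment, N m; "grip_width": opening from 0.0 (shut) to 1.0 (fully open).
Only numpy, scipy, OpenCV 4.12 (cv2) and the standard library are available. Lean on these libraries where they do the work, as an engineer would, in place of code of your own. Each camera call takes 0.05 s, during which the arm holds its last target. There are 200 camera calls.

### The job

Put the rack that holds the glass slides into the slide dryer: set it down gently on the lower part of the sloping bed, between the guide rails, then push it up under the clear visor with a steady push until it is pressed firmly and squarely home against the top stop, without ramming it, for the slides are glass. Leave it resting there, holding the rack-present switch in, and leave the empty rack and everything else on the bench where it is.

Things in the scene. Friction and masses are not known exactly. Their poses are not given: they have to be found in the camera images.
- rack_mid (a point): The rack to load, a stainless slide-staining rack filled with ten upright glass slides (white frosted ends): 92 mm long (x), 64 mm wide (y), 0.28 to 0.52 kg. This point is its centre, 28 mm above its flat underside; x runs lengthwise (both ends alike), z up. Body and slides reach 28 mm above the underside. The end plates, flat, 64 mm wide and 26 mm high, are faces to push on.
- rack_grip (a point): Middle of the loaded rack's black grip bar, 49 mm above its underside (21 mm above the rack's centre): a straight bar along the rack's x, 82 mm long, 10 mm wide (y), 14 mm high, on a 10 mm wide strip at each end. Pinch it across its width from above; the fingertips may reach down to about 30 mm above the rack's underside.
- rack: The same loaded rack: origin under its centre, axes as above.
- bed: The dryer's fixed sloping stainless bed, 150 mm wide. Origin on its surface, on the centre line, about 65 mm above the bench; x runs uphill along the surface, 10 degrees above level, y across, z square to the surface. It runs from x = -200 mm (open foot, 30 mm above the bench) to +145 mm. Friction holds the rack anywhere on it; sliding it up takes about 2 to 6 N.
- rails (a point): Point on the bed's centre line, 110 mm downhill of its origin, axes as the bed's. Uphill of it two guide rails, 12 mm high, stand 74 mm apart (the rack is 64 mm wide); downhill they flare out to 100 mm at the open foot, 90 mm further down.
- visor_edge (a point): Middle of the lower (downhill) edge of the clear visor, on its top, 68 mm above the bed and 45 mm uphill of the bed's origin; axes as the bed's. The plate, 140 mm wide and 3 mm thick, covers the bed from here uphill to the blower head 100 mm on (190 mm wide, 130 mm deep, 158 mm high above the bench). Its side arms reach 17 mm below its top. The rack gets under it only by sliding along the bed.
- stop: The top stop's fixed slotted mounting, axes as the bed's. The stop is a rigid aluminium cross bar on it, 72 mm wide and 24 mm high, under the visor, screwed fast somewhere in the slots: its downhill face lies on the bed 0 to 40 mm uphill (x) of this origin. Its place is not measured; feel for it. Home: end plate flat on the bar, 5 to 15 N on it beyond the drag for half a second. Over 20 N is ramming.
- switch (a joint): Plunger of the dryer's rack-present switch, through the middle of the stop bar: value 0 when out, standing 5 mm (0.005) proud of the bar's downhill face, growing as the rack pushes it in (at most 0.0065); 0.005 when the rack's end plate is on the bar. Its spring is weak, under half a newton, so the rack does not slide back.
- spare_mid (a point): A second, empty slide rack of the same make and size without slides; leave it alone. Centre, 28 mm above its underside.
- beaker: Glass beaker, 70 mm across, 90 mm high; origin under its centre. Bystander.
- reagent: Amber bottle, 64 mm across, 130 mm high; origin under its centre. Bystander.
- dishes: Stack of three Petri dishes, 92 mm across, 43 mm high; origin under its centre. Bystander.
- tubes: White test-tube stand with tubes, 70 x 200 mm, 109 mm high; origin under its centre. Bystander.
- slidebox: Closed grey slide box, 102 x 162 mm, 35 mm high; origin under its centre. Bystander.
- flask: Conical flask, 84 mm across, 108 mm high; origin under its centre. Bystander.
There are look-alikes about, which are no part of the job. What is shaped like the rack but green, pink or purple is not meant.

How it is judged:
By the outcome, as a careful person would: the job done as asked, in the order asked, and still so for the second after the job is handed in, with the robot touching nothing.
It also fails if it takes over 72 s, if anything falls off the work surface, if the arm or the gripper's body presses on something with over 40 N, if the wrist force passes 120 N, or if a joint passes its speed limit or range.

## Working session

There is one attempt and no reset: what is moved stays moved. The work goes in short steps, Python scripts to look and compute and a tool call to move; the robot and the scene stay as the last step left them, time stands still between calls to the robot, and variables do not carry over. Pictures are saved under pics/ and viewed, about 8 in all and at most 12, crops included, and the job is handed in when it is done.

Besides the shell and the picture viewer there is one more tool, called after ">>>" as name([rows], argument=value, ...), one row to a line, values as JSON. play_rows: Moves the arm, as the interface text tells. Its arguments: {"type":"object","properties":{"deltas":{"type":"array"},"force":{"type":"number"}},"required":["deltas"]}

```bash
ls; mkdir -p pics; python3 - <<'E'
from station import bot
import cv2,numpy as np
np.set_printoptions(precision=4,suppress=True)
o=bot.get_obs();print(o)
for n in("scene","side","wrist"):
    p=bot.camera_params(n);print(n,p)
    cv2.imwrite(f"pics/{n}0.png",bot.capture(n))
E
```

```text
pics
{'t': 0.0, 'q': array([ 1.0415,  0.4267,  0.0738,  1.6066, -0.0341,  1.1108, -0.0671]), 'qd': array([-0.0001, -0.    ,  0.0014,  0.0005, -0.    ,  0.0003, -0.0011]), 'joint_torque': array([  0.0008, -94.9813,   3.7611, -46.3513,   0.0194,   0.0101,
        -0.    ]), 'tool_pos': array([ 0.2501, -0.6266,  0.2496]), 'ee_rot': array([[ 0.3707, -0.0005,  0.9287],
       [-0.9287,  0.0012,  0.3707],
       [-0.0013, -1.    , -0.0001]]), 'wrist_force': array([ 0.4431, -0.5982,  0.1912]), 'moment': array([-0.0057, -0.0016,  0.014 ]), 'grip_width': 0.9975379695360723}
scene {'mtx': array([[514.8519,   0.    , 278.2832],
       [  0.    , 514.8519, 207.775 ],
       [  0.    ,   0.    ,   1.    ]]), 'k1': -0.026455344874596033, 'R': array([[ 0.0337,  0.9994, -0.0042],
       [ 0.8486, -0.0309, -0.5281],
       [-0.5279,  0.0142, -0.8492]]), 't': array([-0.0016, -0.333 ,  2.087 ])}
side {'mtx': array([[396.2704,   0.    , 281.1466],
       [  0.    , 396.2704, 206.0733],
       [  0.    ,   0.    ,   1.    ]]), 'k1': 0.03955040175842031, 'R': array([[-0.8939, -0.4481,  0.009 ],
       [-0.316 ,  0.6158, -0.7218],
       [ 0.3179, -0.648 , -0.6921]]), 't': array([0.4294, 0.2305, 1.2903])}
wrist {'mtx': array([[375.8146,   0.    , 277.6352],
       [  0.    , 375.8146, 205.5023],
       [  0.    ,   0.    ,   1.    ]]), 'k1': -0.07179766376268519, 'T_tool_cam': array([[ 1.    ,  0.0002, -0.0005, -0.0001],
       [ 0.0005, -0.2629,  0.9648, -0.1228],
       [ 0.0001, -0.9648, -0.2629,  0.0666],
       [ 0.    ,  0.    ,  0.    ,  1.    ]])}
```

View pics/scene0.png

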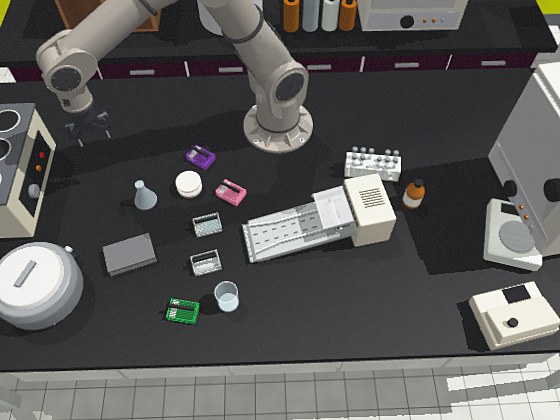

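View pics/side0.png

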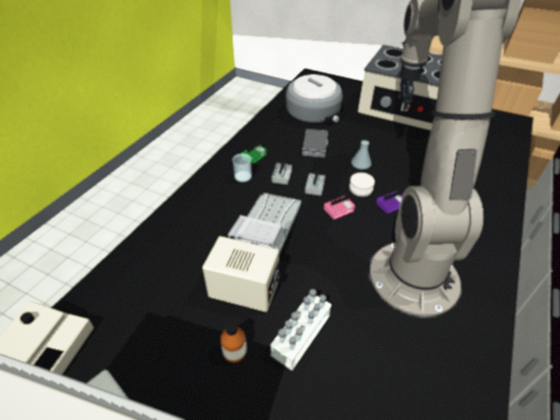

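The scene view shows two steel racks, at (207,225) and (205,263). The look-alikes are purple (200,157), pink (231,191) and green (182,311). The bed runs from its foot at (247,243) up to the visor at (333,208). One close crop will settle which rack is loaded.

```bash
cat > h.py <<'E'
from station import bot
import numpy as np,cv2
np.set_printoptions(precision=4,suppress=True)
def cam(n,o=None):
    p=bot.camera_params(n)
    if n=="wrist":
        T=np.eye(4);T[:3,:3]=o["ee_rot"];T[:3,3]=o["tool_pos"];W=T@p["T_tool_cam"]
        R=W[:3,:3].T;return p["mtx"],p["k1"],R,-R@W[:3,3]
    return p["mtx"],p["k1"],p["R"],p["t"]
def ray(c,uv):
    K,k,R,t=c;d=np.array([(uv[0]-K[0,2])/K[0,0],(uv[1]-K[1,2])/K[1,1]]);s=d.copy()
    for _ in range(20): s=d/(1+k*s@s)
    return -R.T@t,R.T@np.r_[s,1]
def onplane(c,uv,z=0,n=(0,0,1),p0=None):
    o,d=ray(c,uv);n=np.array(n,float);p0=np.array([0,0,z]) if p0 is None else p0
    return o+d*((p0-o)@n)/(d@n)
def proj(c,X):
    K,k,R,t=c;q=R@np.asarray(X)+t;s=q[:2]/q[2];s=s*(1+k*s@s);return K[:2,:2]@s+K[:2,2]
def tri(r):
    A=sum(np.eye(3)-np.outer(d,d)/(d@d) for _,d in r);b=sum((np.eye(3)-np.outer(d,d)/(d@d))@o for o,d in r)
    return np.linalg.solve(A,b)
E
python3 - <<'E'
from h import *
a=cv2.imread("pics/scene0.png")
A=cv2.resize(a[200:290,180:250],None,fx=5.7,fy=5.7,interpolation=cv2.INTER_CUBIC)
B=cv2.resize(a[160:280,235:405],None,fx=4.7,fy=4.7,interpolation=cv2.INTER_CUBIC)
b=cv2.imread("pics/side0.png")
cv2.imwrite("pics/c1.png",A);cv2.imwrite("pics/c2.png",B)
c=cam("scene")
for uv in[(207,225),(205,263),(247,243),(333,208)]:print(uv,onplane(c,uv,.03))
E
```

```text
(207, 225) [ 0.4727 -0.2649  0.03  ]
(205, 263) [ 0.6203 -0.2659  0.03  ]
(247, 243) [ 0.5492 -0.1245  0.03  ]
(333, 208) [0.4187 0.1836 0.03  ]
```

View pics/c1.png

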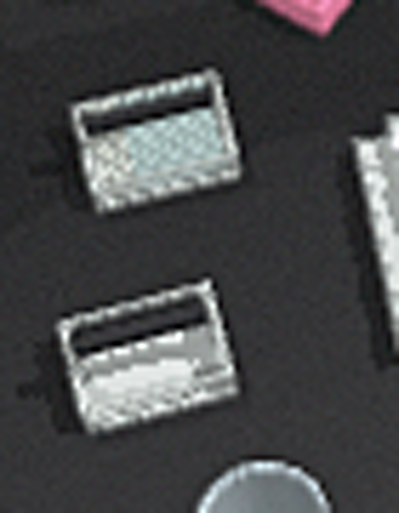

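View pics/c2.png

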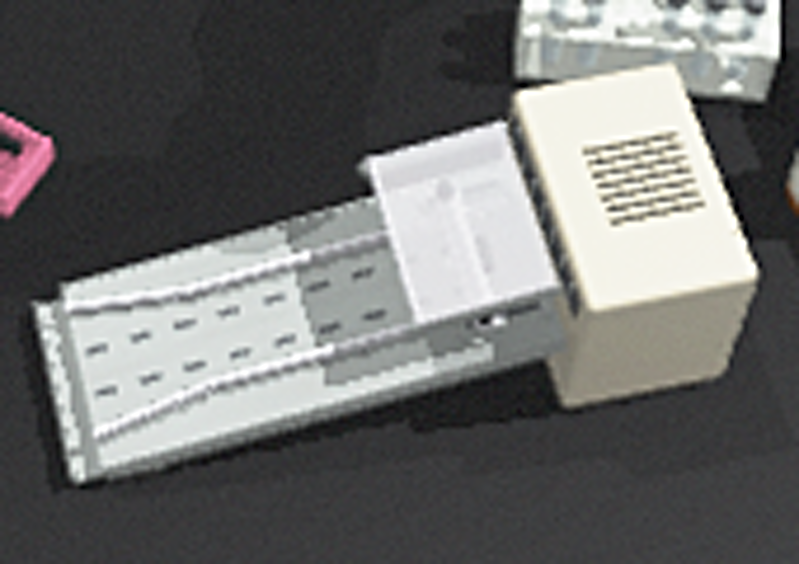

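The crop shows the upper rack (207,225) with a teal glass fill and whitish ends. The lower rack (205,263) shows only bare steel. The upper one looks like the loaded rack, and I'll confirm it from close by with the wrist camera. I'm moving over it now.

>>> play_rows([
  [[0.3, 0.3, 0.1, 0, 0, 0.1, -1], [0.6, 0.6, 0.2, 0, 0, 0.2, -1], [1, 1, 0.33, 0, 0, 0.3, -1], [1, 1, 0.33, 0, 0, 0.42, -1], [1, 1, 0.33, 0, 0, 0.53, -1], [1, 1, 0.33, 0, 0, 0.64, -1], [1, 1, 0.33, 0, 0, 0.75, -1], [1, 1, 0.33, 0, 0, 0.85, -1], [1, 1, 0.33, 0, 0, 0.92, -1]],
])

```text
t: 1.27
tool_pos: [0.4001, -0.4768, 0.2995]
ee_rot: [[0.967, -0.0, -0.256], [0.256, 0.0, 0.967], [-0.0, -1.0, 0.0]]
wrist_force: [0.7, 0.1, -0.8]
grip_width: 1.0
```

>>> play_rows([
  [[0.2, 0.33, 0, 0, 0, 0, -1], [0.4, 0.7, 0, 0, 0, 0, -1], [0.5, 1, 0, 0, 0, 0, -1], [0.5, 1, 0, 0, 0, 0, -1]],
])

```text
t: 1.78
tool_pos: [0.4769, -0.323, 0.3]
ee_rot: [[0.966, 0.0, -0.257], [0.257, 0.001, 0.966], [0.001, -1.0, 0.001]]
wrist_force: [-0.1, -0.2, -1.0]
grip_width: 0.999
```

>>> play_rows([
  [[0, 0.2, 0, 0, 0, 0, -1], [0, 0.4, 0, 0, 0, 0, -1], [0, 0.4, 0, 0, 0, 0, -1], [0, 0.4, 0, 0, 0, 0, -1]],
])

```text
t: 2.28
tool_pos: [0.4749, -0.2679, 0.2998]
ee_rot: [[0.968, -0.0, -0.25], [0.25, -0.0, 0.968], [-0.0, -1.0, -0.0]]
wrist_force: [-0.5, -0.1, 0.3]
grip_width: 0.997
```

```bash
python3 - <<'E'
from h import *
import pickle
o=bot.get_obs();w=bot.capture("wrist");s=bot.capture("scene");d=bot.capture("side")
cv2.imwrite("pics/w1.png",w);cv2.imwrite("pics/s1.png",s);cv2.imwrite("pics/d1.png",d);pickle.dump(o,open("o1.pkl","wb"))
print(o["t"],o["tool_pos"],o["ee_rot"],o["q"],o["wrist_force"])
E
```

```text
2.275 [ 0.4749 -0.2679  0.2998] [[ 0.9681 -0.0002 -0.2505]
 [ 0.2505 -0.0003  0.9681]
 [-0.0003 -1.     -0.0003]] [ 0.7142  0.1935 -0.3649  1.82    0.0759  1.1418  0.5771] [-0.5432 -0.1442  0.253 ]
```

View pics/w1.png

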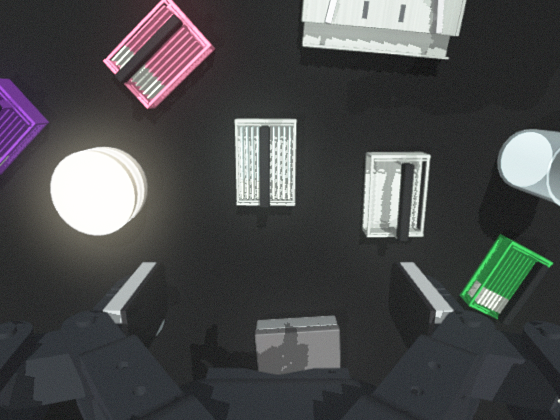

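The wrist view settles it. The rack at (265,163) holds the slides, with its black bar along column 265. The rack at (397,195) is empty. The bed foot is at the top, around (380,50). Next I'll measure the loaded rack's pose from this view.

```bash
python3 - <<'E'
from h import *
import pickle
o=pickle.load(open("o1.pkl","rb"));c=cam("wrist",o);w=cv2.imread("pics/w1.png");g=cv2.cvtColor(w,cv2.COLOR_BGR2GRAY)
m=(g>90).astype(np.uint8);roi=np.zeros_like(m);roi[108:216,225:308]=1;m=cv2.morphologyEx(m*roi,cv2.MORPH_CLOSE,np.ones((15,15)))
cs,_=cv2.findContours(m,cv2.RETR_EXTERNAL,cv2.CHAIN_APPROX_NONE);k=max(cs,key=cv2.contourArea)
b=cv2.boxPoints(cv2.minAreaRect(k));print(b)
q=np.array([onplane(c,x,.026) for x in b]);print(q);print("centre",q.mean(0),"sides",np.linalg.norm(np.roll(q,-1,0)-q,axis=1))
P=[]
for r in range(130,203,2):
    a=g[r,250:282]<55; i=np.where(a)[0]
    # longest run
    runs=np.split(i,np.where(np.diff(i)>1)[0]+1);u=max(runs,key=len);P.append((250+u.mean(),r,len(u)))
P=np.array(P);print(np.median(P[:,2]))
P=P[abs(P[:,2]-np.median(P[:,2]))<=2]
W=np.array([onplane(c,p[:2],.056) for p in P]);f=np.polyfit(W[:,1],W[:,0],1);print("bar x=%.4f*y+%.4f"%tuple(f),"n",len(P),"res",np.std(W[:,0]-np.polyval(f,W[:,1])))
for e in (P[0],P[-1]):print(onplane(c,e[:2],.056))
d=onplane(c,(265+6,165),.056)-onplane(c,(265-6,165),.056);print("12px",d)
E
```

```text
[[234. 118.]
 [296. 118.]
 [296. 205.]
 [234. 205.]]
[[ 0.4182 -0.2285  0.026 ]
 [ 0.4802 -0.2125  0.026 ]
 [ 0.5047 -0.3024  0.026 ]
 [ 0.439  -0.3194  0.026 ]]
centre [ 0.4605 -0.2657  0.026 ] sides [0.0641 0.0931 0.0678 0.0932]
0.0
 ** On entry to DLASCL parameter number  4 had an illegal value
 ** On entry to DLASCL parameter number  4 had an illegal value
 ** On entry to DLASCL parameter number  4 had an illegal value
 ** On entry to DLASCL parameter number  4 had an illegal value
 ** On entry to DLASCL parameter number  5 had an illegal value
 ** On entry to DLASCL parameter number  4 had an illegal value<stdin>:12: RuntimeWarning: Mean of empty slice.
  ret = ret.dtype.type(ret / rcount)
Traceback (most recent call last):
numpy.linalg.LinAlgError: SVD did not converge in Linear Least Squares
```

>>> play_rows([
  [[0.08, 0.33, 0.1, 0, 0, 0, -1], [0.16, 0.7, 0.2, 0, 0, 0, -1], [0.16, 1, 0.2, 0, 0, 0, -1], [0.16, 1, 0.2, 0, 0, 0, -1]],
])

```text
t: 2.92
tool_pos: [0.4996, -0.1141, 0.3302]
ee_rot: [[0.967, 0.001, -0.256], [0.256, 0.0, 0.967], [0.001, -1.0, 0.0]]
wrist_force: [-0.1, -0.3, 0.1]
grip_width: 1.0
```

>>> play_rows([
  [[0, 0.33, 0, 0, 0, 0, -1], [0, 0.66, 0, 0, 0, 0, -1], [0, 0.9, 0, 0, 0, 0, -1], [0, 0.9, 0, 0, 0, 0, -1], [0, 0.9, 0, 0, 0, 0, -1]],
])

```text
t: 3.55
tool_pos: [0.4994, 0.0166, 0.3296]
ee_rot: [[0.968, -0.0, -0.25], [0.25, -0.0, 0.968], [-0.001, -1.0, -0.0]]
wrist_force: [0.1, -0.1, 1.0]
grip_width: 0.998
```

```bash
python3 - <<'E'
from h import *
import pickle
o=bot.get_obs();w=bot.capture("wrist")
cv2.imwrite("pics/w2.png",w);pickle.dump(o,open("o2.pkl","wb"))
print(o["t"],o["tool_pos"],o["ee_rot"])
o=pickle.load(open("o1.pkl","rb"));c=cam("wrist",o);g=cv2.cvtColor(cv2.imread("pics/w1.png"),cv2.COLOR_BGR2GRAY)
print(g[160,250:282])
P=[]
for r in range(130,203,2):
    i=np.where(g[r,250:282]<80)[0]
    if len(i)==0: continue
    u=max(np.split(i,np.where(np.diff(i)>1)[0]+1),key=len)
    if 8<=len(u)<=14:P.append((250+u.mean(),r))
W=np.array([onplane(c,p,.056) for p in P]);f=np.polyfit(W[:,1],W[:,0],1);print(f,len(P),np.std(W[:,0]-np.polyval(f,W[:,1])),np.polyval(f,-.2657),90-np.degrees(np.arctan(f[0])))
E
```

```text
3.55 [0.4994 0.0166 0.3296] [[ 0.9683 -0.0005 -0.2498]
 [ 0.2498 -0.0003  0.9683]
 [-0.0005 -1.     -0.0001]]
[162 212 248 203 203 212 180 253 201 111  76  78  79  78  78  76  76  79
  69  67 133 161 235 255 231 155 145 218 252 241 222 219]
[-0.244  0.396] 28 0.00032255933391031144 0.4608475780197049 103.71096667248132
```

View pics/w2.png

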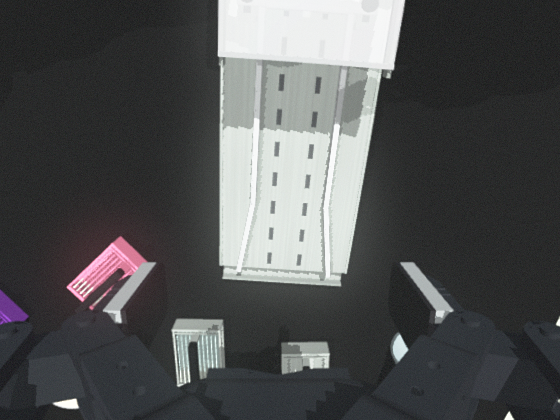

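View w2 shows the bed whole. The foot edge runs (221,272)–(345,274), the side edges are near columns 221 and 345–380, the rails' parallel part runs from (250,207)/(326,207) upward, and the visor's lower edge is at about row 60–70. I'll fit the bed frame from these.

```bash
cat > bed.py <<'E'
from h import *
import pickle
o=pickle.load(open("o2.pkl","rb"));c=cam("wrist",o);g=cv2.cvtColor(cv2.imread("pics/w2.png"),cv2.COLOR_BGR2GRAY)
L=[];Rr=[]
for r in range(85,262,3):
    b=np.where(g[r,205:400]>75)[0]+205
    L.append((b[0]-.5,r));Rr.append((b[-1]+.5,r))
psi=np.radians(105);F=np.array([.54,-.13,.0303]);s,cz=np.sin(np.radians(10)),np.cos(np.radians(10))
for _ in range(8):
    X=np.array([np.cos(psi)*cz,np.sin(psi)*cz,s]);Y=np.array([-np.sin(psi),np.cos(psi),0]);Z=np.cross(X,Y)
    l=np.array([onplane(c,p,n=Z,p0=F) for p in L]);r=np.array([onplane(c,p,n=Z,p0=F) for p in Rr])
    def ang(p):
        f=np.polyfit(p[:,1],p[:,0],1);return np.arctan2(1,f[0])
    al,ar=ang(l),ang(r);psi=(al+ar)/2
    f0=[onplane(c,p,n=Z,p0=F) for p in [(222,271),(283,273),(345,274)]]
    ml=np.median((l-F)@Y);mr=np.median((r-F)@Y)
    F=F+Y*(ml+mr)/2; F=F+X*np.dot(f0[1]-F,X)
    F=F-X*((F[2]-.0303)/X[2])*0; F[2]=.0303
if __name__=="__main__":
    print("psi",np.degrees([al,ar,psi]),"width",ml-mr,"F",F)
    print("foot pts along X",[(p-F)@X for p in f0],[(p-F)@Y for p in f0])
    O=F+.2*X;print("O",O)
    for nm,p in dict(fl=(222,271),rl0=(239,272),rr0=(327,275),rl1=(251,207),rr1=(326,207),rl2=(260,80),rr2=(342,80)).items():
        q=onplane(c,p,n=Z,p0=O+Z*.012);print(nm,(q-O)@X,(q-O)@Y)
    for p in [(221,58),(300,64),(388,70)]:
        q=onplane(c,p,n=Z,p0=O+Z*.068);print("visor",(q-O)@X,(q-O)@Y)
    print("row profile",np.array(g[180,215:370:1]))
    print("col 290",g[255:292,290])
E
python3 bed.py
```

```text
psi [100.238  100.6667 100.4524] width 0.157876632211874 F [ 0.5385 -0.1118  0.0303]
foot pts along X [np.float64(-0.003028595493756124), np.float64(-4.5259745962370684e-11), np.float64(0.004222113974474885)] [np.float64(0.0740847906708216), np.float64(-0.0008238275594599991), np.float64(-0.07690863546556027)]
O [0.5028 0.0819 0.065 ]
fl -0.19442879695832233 0.07236804202663812
rl0 -0.19421068472183425 0.05209833854725837
rr0 -0.19041045722340055 -0.052663689988617486
rl1 -0.10751361812417734 0.04108650129531109
rr1 -0.1013982340370129 -0.0402494906111356
rl2 0.026003463080183278 0.03795302573082887
rr2 0.03168843868466825 -0.039298909528691466
visor 0.04747061815905299 0.06670176255543989
visor 0.04715575262383551 0.004308680183457759
visor 0.04816977749175649 -0.06591431890746367
row profile [ 71  71  70  78 138 214 227 202 224 231 228 227 225 229 230 225 225 224
 226 223 224 225 226 230 228 227 226 226 227 224 224 227 227 229 230 230
 241 238 246 249 249 217 186 198 197 211 225 227 224 227 228 230 228 225
 228 229 228 173 140 131 129 143 226 231 230 226 230 227 226 225 227 226
 226 226 228 228 226 229 230 232 230 229 228 228 228 227 230 231 228 227
 186 139 135 124 139 219 231 232 230 224 224 225 226 225 228 226 227 227
 227 183 148 154 247 251 248 249 250 201 198 209 228 225 226 227 225 226
 228 228 226 227 229 227 228 227 226 223 230 231 228 226 226 229 231 230
 225 211 227 213 110  61  59  55  60  57  59]
col 290 [225 226 225 225 225 226 224 226 223 224 224 225 224 226 218 170 181 223
 228 225 224 223 213 192 187 186 199 202 106  65  69  74  74  71  68  67
  67]
```

```bash
sed -i 's/>75)/>150)/' bed.py; cat >> bed.py <<'E'
    print("--")
    A=[];B=[]
    for u in range(230,340,4):
        col=g[255:295,u].astype(int); A.append((u,262+np.argmin(g[262:276,u])));B.append((u,255+np.where(col>120)[0][-1]+.5))
    for P in(A,B):
        q=np.array([onplane(c,p,n=Z,p0=F) for p in P]);y=(q-F)@Y;x=(q-F)@X;f=np.polyfit(y,x,1);k=abs(x-np.polyval(f,y))<.003;f=np.polyfit(y[k],x[k],1);print("foot line slope deg",np.degrees(f),f[1],k.sum())
    # slots: dark centroids
    m=((g<175)).astype(np.uint8);m[:135]=0;m[268:]=0;m[:,:262]=0;m[:,322:]=0
    n,_,st,ce=cv2.connectedComponentsWithStats(m)
    S=[(ce[i],(onplane(c,ce[i],n=Z,p0=O)-O)) for i in range(1,n) if 20<st[i,4]<90]
    for p,q in S:print(p,q@X,q@Y)
    # rails: bright columns
    for r in (100,130,150,170,190,200):
        b=np.where(g[r,235:350]>236)[0]+235
        for h in (b[b<290],b[b>290]):
            if len(h):
                e=[(onplane(c,(k,r),n=Z,p0=O+Z*.012)-O) for k in(h[0]-.5,h[-1]+.5)];print(r,h[0],h[-1],[(q@X,q@Y) for q in e])
E
python3 bed.py
```

```text
psi [100.554  100.4907 100.5224] width 0.15555670154105622 F [ 0.5389 -0.1117  0.0303]
foot pts along X [np.float64(-0.0029270559305371417), np.float64(-4.5857794402779434e-11), np.float64(0.004119277725143889)] [np.float64(0.07451798607907668), np.float64(-0.00039193658923980664), np.float64(-0.07648584731332654)]
O [0.503  0.0819 0.065 ]
fl -0.19432958969861103 0.07279348818495229
rl0 -0.1941389586079114 0.0525247722775167
rr0 -0.19048061643869 -0.05224290107644668
rl1 -0.10745897410991379 0.04140908386866738
rr1 -0.10144964460136945 -0.03993504125115134
rl2 0.026050944690782552 0.03811504305660587
rr2 0.03164111672956184 -0.03914457625781315
visor 0.047552739113146614 0.06684806394937179
visor 0.04716183649815411 0.00445760976778025
visor 0.048090302096175146 -0.06577039143970348
row profile [ 71  71  70  78 138 214 227 202 224 231 228 227 225 229 230 225 225 224
 226 223 224 225 226 230 228 227 226 226 227 224 224 227 227 229 230 230
 241 238 246 249 249 217 186 198 197 211 225 227 224 227 228 230 228 225
 228 229 228 173 140 131 129 143 226 231 230 226 230 227 226 225 227 226
 2
[... 2074 characters left out ...]
37350314354105914)), (np.float64(-0.05864299761900356), np.float64(-0.04149978588341449))]
190 251 255 [(np.float64(-0.08743070818495245), np.float64(0.04270003760458875)), (np.float64(-0.08704315436881585), np.float64(0.037375505296341836))]
190 326 330 [(np.float64(-0.08158464731905851), np.float64(-0.03695905961156511)), (np.float64(-0.08119123233226895), np.float64(-0.04226973852927332))]
200 251 254 [(np.float64(-0.09913352965396302), np.float64(0.04226336224438112)), (np.float64(-0.09881676773734031), np.float64(0.037950951597824405))]
200 325 328 [(np.float64(-0.09327200464126148), np.float64(-0.03730147886121261)), (np.float64(-0.09295414898881937), np.float64(-0.04160194762079966))]
```

The bed frame fits well. Its yaw is 100.5°, the rails come out at ±37.2 mm (74 mm apart, as given), and its origin is about (0.502, 0.085, 0.065). The rack centre is (0.461, -0.266) with yaw 103.9°. Next I go back and grasp it.

>>> play_rows([
  [[-0.1, -0.33, -0.1, 0, 0, 0, -0.3], [-0.2, -0.66, -0.2, 0, 0, 0, -0.3], [-0.26, -1, -0.33, 0, 0, -0.007, -0.3], [-0.26, -1, -0.33, 0, 0, -0.007, -0.3]],
])

```text
t: 4.1
tool_pos: [0.4582, -0.1369, 0.2788]
ee_rot: [[0.972, -0.003, -0.233], [0.233, -0.0, 0.972], [-0.003, -1.0, 0.001]]
wrist_force: [-0.3, 1.0, 0.5]
grip_width: 0.649
```

>>> play_rows([
  [[0, -0.33, -0.33, 0, 0, 0, -0.1], [0, -0.66, -0.66, 0, 0, 0, -0.1], [0, -0.88, -0.9, 0, 0, 0, -0.1], [0, -0.88, -0.9, 0, 0, 0, -0.1], [0, -0.88, -0.9, 0, 0, 0, -0.1]],
])

```text
t: 4.72
tool_pos: [0.4603, -0.2639, 0.1454]
ee_rot: [[0.971, -0.0, -0.24], [0.24, 0.001, 0.971], [-0.0, -1.0, 0.001]]
wrist_force: [-0.1, -0.2, -0.1]
grip_width: 0.547
```

```bash
python3 - <<'E'
from h import *
import pickle
o=bot.get_obs();w=bot.capture("wrist");cv2.imwrite("pics/w3.png",w);pickle.dump(o,open("o3.pkl","wb"))
p=o["tool_pos"];R=o["ee_rot"];print(o["t"],p,R,o["grip_width"],np.degrees(np.arctan2(R[1,0],R[0,0])))
print("need",(np.array([.4607,-.2657,.051])-p)/.15)
E
```

```text
4.725 [ 0.4603 -0.2639  0.1454] [[ 0.9708 -0.0002 -0.24  ]
 [ 0.24    0.0005  0.9708]
 [-0.0001 -1.      0.0006]] 0.5469472696569121 13.886011138337011
need [ 0.0026 -0.0117 -0.6291]
```

View pics/w3.png

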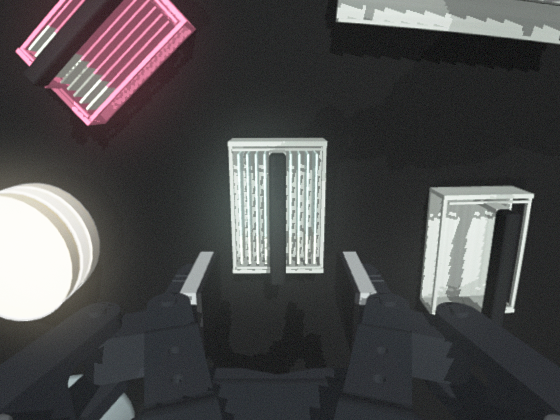

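The bar, at column 278, sits centred between the fingers at columns 200 and 357. The yaw matches, so I'm descending and gripping.

>>> play_rows([
  [[0, -0.01, -0.2, 0, 0, 0, -0.1], [0, -0.01, -0.4, 0, 0, 0, -0.1], [0, -0.01, -0.52, 0, 0, 0, -0.1], [0, -0.01, -0.6, 0, 0, 0, -0.1], [0, -0.01, -0.63, 0, 0, 0, -0.1], [0, -0.01, -0.63, 0, 0, 0, -0.1]],
], force=35)

```text
t: 5.52
tool_pos: [0.4605, -0.2654, 0.0512]
ee_rot: [[0.971, 0.0, -0.241], [0.241, -0.0, 0.971], [0.0, -1.0, -0.0]]
wrist_force: [0.2, -0.2, -0.2]
grip_width: 0.549
```

>>> play_rows([
  [[0, 0, 0, 0, 0, 0, 0.3], [0, 0, 0, 0, 0, 0, 0.6], [0, 0, 0, 0, 0, 0, 0.8], [0, 0, 0, 0, 0, 0, 1], [0, 0, 0, 0, 0, 0, 1], [0, 0, 0, 0, 0, 0, 1]],
], force=35)

```text
t: 6.28
tool_pos: [0.4604, -0.2655, 0.0512]
ee_rot: [[0.971, 0.0, -0.241], [0.241, -0.0, 0.971], [0.0, -1.0, -0.0]]
wrist_force: [-0.5, 0.2, 6.5]
grip_width: 0.111
```

Gripped: the opening is 0.111, or 9.4 mm, which matches the 10 mm bar. I'll lift and check the weight, then work out the placing pose.

>>> play_rows([
  [[0, 0, 0.06, 0, 0, 0, 1], [0, 0, 0.2, 0, 0, 0, 1], [0, 0, 0.4, 0, 0, 0, 1], [0, 0, 0.6, 0, 0, 0, 1], [0, 0, 0.8, 0, 0, 0, 1], [0, 0, 0.95, 0, 0, 0, 1], [0, 0, 1, 0, 0, 0, 1], [0, 0, 1, 0, 0, 0, 1]],
])

```text
t: 7.28
tool_pos: [0.4601, -0.2654, 0.2008]
ee_rot: [[0.971, 0.0, -0.241], [0.241, -0.0, 0.971], [-0.0, -1.0, -0.0]]
wrist_force: [0.2, -0.3, -3.4]
grip_width: 0.112
```

```bash
cat > pl.py <<'E'
from h import *
from scipy.spatial.transform import Rotation as Ro
psi=np.radians(100.5);s,cz=np.sin(np.radians(10)),np.cos(np.radians(10))
X=np.array([np.cos(psi)*cz,np.sin(psi)*cz,s]);Y=np.array([-np.sin(psi),np.cos(psi),0]);Z=np.cross(X,Y);O=np.array([.5025,.0848,.065])
def need(pt,lean=0):
    o=bot.get_obs();th=np.radians(lean)
    z=X*np.cos(th)+Z*np.sin(th);x=-Y;Rt=np.c_[x,np.cross(z,x),z]
    rv=(Ro.from_matrix(Rt)*Ro.from_matrix(o["ee_rot"]).inv()).as_rotvec(degrees=True)/90
    print("t",o["t"],"f",o["wrist_force"],"pos",o["tool_pos"],"bed",X@(o["tool_pos"]-O),Y@(o["tool_pos"]-O),Z@(o["tool_pos"]-O));print("need",(pt-o["tool_pos"])/.15,rv)
E
python3 - <<'E'
from pl import *
need(O-.075*X+.0512*Z+.05*Z)
E
```

```text
t 7.275 f [ 0.2303 -0.2559 -3.3976] pos [ 0.4601 -0.2654  0.2008] bed -0.30786768789405855 0.10554124437666462 0.192146791717863
need [ 0.394   1.735  -0.3275] [ 0.1087  0.0235 -0.0379]
```

>>> play_rows([
  [[0.04, 0.15, 0, 0.01, 0, 0, 1], [0.09, 0.35, 0, 0.03, 0.006, -0.01, 1], [0.14, 0.6, 0, 0.06, 0.012, -0.02, 1], [0.18, 0.8, 0, 0.09, 0.018, -0.03, 1], [0.2, 0.95, 0, 0.109, 0.0235, -0.038, 1], [0.2, 1, 0, 0.109, 0.0235, -0.038, 1], [0.2, 1, 0, 0.109, 0.0235, -0.038, 1]],
])

```text
t: 8.15
tool_pos: [0.49, -0.1153, 0.2006]
ee_rot: [[0.983, -0.032, -0.18], [0.183, 0.171, 0.968], [-0.0, -0.985, 0.174]]
wrist_force: [-0.2, 0.2, -2.6]
grip_width: 0.11
```

>>> play_rows([
  [[0.05, 0.15, 0, 0, 0, 0, 1], [0.1, 0.35, -0.05, 0, 0, 0, 1], [0.15, 0.55, -0.15, 0, 0, 0, 1], [0.18, 0.68, -0.25, 0, 0, 0, 1], [0.194, 0.735, -0.32, 0, 0, 0, 1], [0.194, 0.735, -0.32, 0, 0, 0, 1], [0.194, 0.735, -0.32, 0, 0, 0, 1]],
])

```text
t: 9.02
tool_pos: [0.5195, -0.0063, 0.1531]
ee_rot: [[0.983, -0.031, -0.178], [0.181, 0.171, 0.969], [0.0, -0.985, 0.174]]
wrist_force: [-0.3, -0.5, -2.3]
grip_width: 0.108
```

```bash
python3 - <<'E'
from pl import *
import pickle
need(O-.075*X+.0512*Z)
o=bot.get_obs();print(o["ee_rot"]);pickle.dump(o,open("o4.pkl","wb"));a=bot.capture("wrist");b=bot.capture("scene");d=bot.capture("side")
cv2.imwrite("pics/w4.png",a);cv2.imwrite("pics/s4.png",b);cv2.imwrite("pics/d4.png",d)
A=cv2.resize(b[150:290,200:400],(400,280),interpolation=cv2.INTER_CUBIC);B=cv2.resize(d[150:290,180:380],(400,280),interpolation=cv2.INTER_CUBIC)
v=np.zeros((600,800,3),np.uint8);v[:280,:400]=A;v[:280,400:]=B;v[280:600,200:627]=cv2.resize(a,(427,320));cv2.imwrite("pics/m4.png",v)
E
```

```text
t 9.025 f [-0.2908 -0.4736 -2.3476] pos [ 0.5195 -0.0063  0.1531] bed -0.07596336327643735 -7.788413685186872e-05 0.10289010072796591
need [-0.0126  0.065  -0.3383] [-0.0001  0.0002  0.0008]
[[ 0.9835 -0.0311 -0.1783]
 [ 0.181   0.1709  0.9685]
 [ 0.0004 -0.9848  0.1737]]
```

View pics/m4.png

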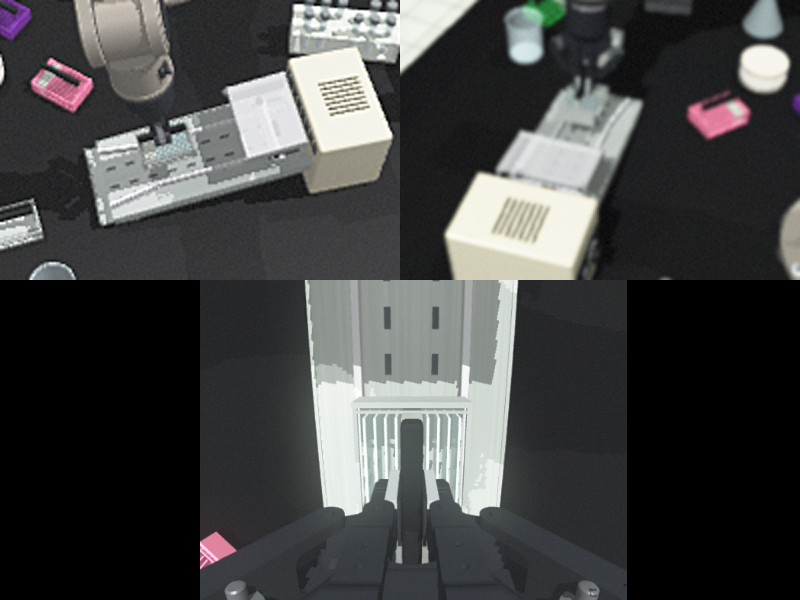

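The held rack is square with the rails and centred: its end spans 355–468, and the slots' midline is at 411. I'm lowering it slowly.

>>> play_rows([
  [[-0.002, 0.012, -0.07, 0, 0, 0, 1], [-0.005, 0.026, -0.15, 0, 0, 0, 1], [-0.007, 0.04, -0.23, 0, 0, 0, 1], [-0.008, 0.047, -0.275, 0, 0, 0, 1], [-0.0095, 0.051, -0.295, 0, 0, 0, 1], [-0.0095, 0.051, -0.295, 0, 0, 0, 1], [-0.0095, 0.051, -0.295, 0, 0, 0, 1]],
])

```text
t: 10.05
tool_pos: [0.5181, 0.0025, 0.1088]
ee_rot: [[0.983, -0.031, -0.179], [0.182, 0.171, 0.968], [0.001, -0.985, 0.174]]
wrist_force: [-0.1, 1.0, -3.0]
grip_width: 0.107
```

>>> play_rows([
  [[0, 0.001, -0.006, 0, 0, 0, 1], [0, 0.002, -0.012, 0, 0, 0, 1], [0, 0.003, -0.02, 0, 0, 0, 1], [0, 0.003, -0.02, 0, 0, 0, 1]],
])

```text
t: 10.55
tool_pos: [0.5178, 0.003, 0.1054]
ee_rot: [[0.983, -0.032, -0.179], [0.182, 0.171, 0.968], [-0.0, -0.985, 0.174]]
wrist_force: [-0.8, 1.3, -2.8]
grip_width: 0.11
```

>>> play_rows([
  [[0, 0.001, -0.005, 0, 0, 0, 1], [0, 0.002, -0.01, 0, 0, 0, 1], [0, 0.002, -0.01, 0, 0, 0, 1]],
])

```text
t: 10.92
tool_pos: [0.5178, 0.0033, 0.104]
ee_rot: [[0.983, -0.032, -0.179], [0.182, 0.171, 0.968], [-0.0, -0.985, 0.174]]
wrist_force: [-0.0, 0.9, -3.1]
grip_width: 0.11
```

>>> play_rows([
  [[0, 0.001, -0.005, 0, 0, 0, 1], [0, 0.002, -0.01, 0, 0, 0, 1], [0, 0.002, -0.01, 0, 0, 0, 1]],
])

```text
t: 11.3
tool_pos: [0.5178, 0.0036, 0.1025]
ee_rot: [[0.983, -0.032, -0.179], [0.182, 0.171, 0.968], [-0.0, -0.985, 0.174]]
wrist_force: [-0.8, -1.0, -3.2]
grip_width: 0.108
```

>>> play_rows([
  [[0, 0.001, -0.005, 0, 0, 0, 1], [0, 0.002, -0.01, 0, 0, 0, 1], [0, 0.002, -0.01, 0, 0, 0, 1]],
])

```text
t: 11.68
tool_pos: [0.5181, 0.0038, 0.1018]
ee_rot: [[0.983, -0.031, -0.179], [0.182, 0.171, 0.968], [0.0, -0.985, 0.174]]
wrist_force: [-5.1, -2.8, 13.9]
grip_width: 0.107
```

It has touched down at about 0.1 mm from the expected height. I'll ease off slightly and then open the fingers.

>>> play_rows([
  [[0, -0.001, 0.004, 0, 0, 0, 1], [0, -0.001, 0.004, 0, 0, 0, 0.9], [0, -0.001, 0.004, 0, 0, 0, 0.7], [0, -0.001, 0.004, 0, 0, 0, 0.5], [0, -0.001, 0.004, 0, 0, 0, 0.3], [0, -0.001, 0.004, 0, 0, 0, 0.2]],
])

```text
t: 12.42
tool_pos: [0.5179, 0.0037, 0.1016]
ee_rot: [[0.983, -0.032, -0.179], [0.182, 0.171, 0.968], [0.0, -0.985, 0.174]]
wrist_force: [-0.4, -0.3, -0.3]
grip_width: 0.4
```

```bash
python3 - <<'E'
from pl import *
need(O-.075*X+.0512*Z)
for l in(15,20,25):
    need(O-(.121+.045)*X+.09*Z,l)
E
```

```text
t 12.425 f [-0.3914 -0.3326 -0.3095] pos [0.5179 0.0037 0.1016] bed -0.07490493119611401 -0.00036048196590055063 0.05040545625817969
need [-0.0021 -0.002   0.0051] [-0.0004 -0.      0.    ]
t 12.425 f [-0.3914 -0.3326 -0.3095] pos [0.5179 0.0037 0.1016] bed -0.07490493119611401 -0.00036048196590055063 0.05040545625817969
need [ 0.115  -0.6336  0.1545] [0.1635 0.0304 0.    ]
t 12.425 f [-0.3914 -0.3326 -0.3095] pos [0.5179 0.0037 0.1016] bed -0.07490493119611401 -0.00036048196590055063 0.05040545625817969
need [ 0.115  -0.6336  0.1545] [0.2181 0.0405 0.    ]
t 12.425 f [-0.3914 -0.3326 -0.3095] pos [0.5179 0.0037 0.1016] bed -0.07490493119611401 -0.00036048196590055063 0.05040545625817969
need [ 0.115  -0.6336  0.1545] [0.2727 0.0506 0.    ]
```

>>> play_rows([
  [[0.001, -0.005, 0.03, 0, 0, 0, 0.2], [0.003, -0.017, 0.1, 0, 0, 0, 0.2], [0.006, -0.035, 0.2, 0, 0, 0, 0.2], [0.01, -0.057, 0.33, 0, 0, 0, 0.2], [0.01, -0.057, 0.33, 0, 0, 0, 0.2], [0.04, -0.22, 0.3, 0.02, 0.004, 0, 0.5], [0.08, -0.44, 0.23, 0.08, 0.015, 0, 0.5], [0.115, -0.634, 0.16, 0.15, 0.028, 0, 0.5], [0.115, -0.634, 0.155, 0.218, 0.0405, 0, 0.5], [0.115, -0.634, 0.155, 0.218, 0.0405, 0, 0.5], [0.115, -0.634, 0.155, 0.218, 0.0405, 0, 0.5]],
])

```text
t: 13.8
tool_pos: [0.5351, -0.0904, 0.1251]
ee_rot: [[0.983, -0.091, -0.159], [0.183, 0.49, 0.852], [0.0, -0.867, 0.498]]
wrist_force: [1.3, -0.4, 1.0]
grip_width: 0.249
```

```bash
python3 - <<'E'
from pl import *
need(O-.165*X+.028*Z,20)
o=bot.get_obs();print(o["q"],o["grip_width"]);a=bot.capture("wrist");b=bot.capture("scene")
cv2.imwrite("pics/w5.png",a);cv2.imwrite("pics/s5.png",b)
v=np.zeros((600,800,3),np.uint8);v[:420,:560]=a;v[420:,:257]=cv2.resize(b[150:290,200:400],(257,180));cv2.imwrite("pics/m5.png",v)
# rack's downhill plate: expected pixel of its corners at bed x=-.121
c=cam("wrist",o)
for x in(-.121,-.029):
  for y in(.032,-.032):
    print(x,y,proj(c,O+x*X+y*Y+.026*Z))
E
```

```text
t 13.8 f [ 1.2947 -0.3859  0.9529] pos [ 0.5351 -0.0904  0.1251] bed -0.1650647507746267 -0.00012172445088935044 0.09017135703718251
need [-0.014   0.071  -0.4081] [ 0.0013  0.0003 -0.0008]
[ 0.7234  0.5816 -0.5468  1.8428 -0.2195  1.0145  0.543 ] 0.24933891381211568
-0.121 0.032 [218.315  192.3699]
-0.121 -0.032 [336.2851 192.5205]
-0.029 0.032 [221.5215  32.556 ]
-0.029 -0.032 [333.5369  32.6759]
```

View pics/m5.png

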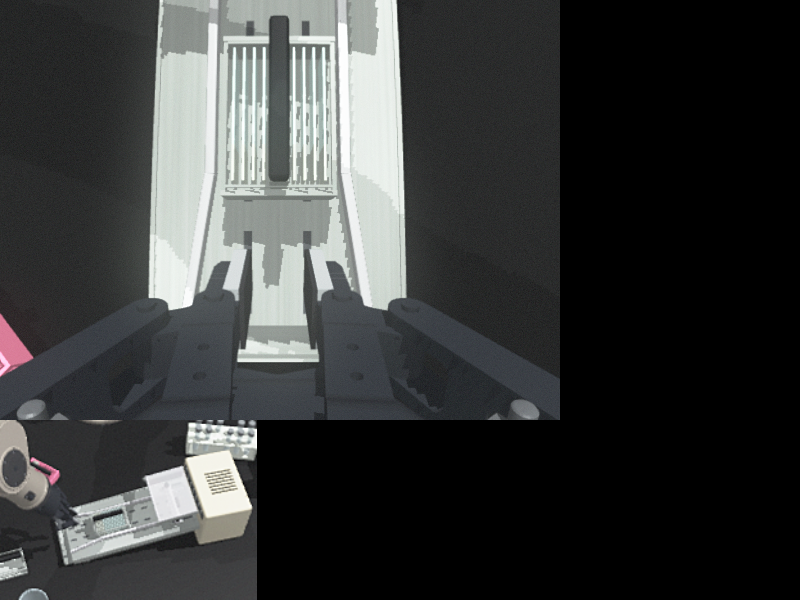

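The rack lies between the rails, its downhill rim at (224–335, row 187), with equal gaps to the rails at 215 and 345. I'm lowering the part-open fingers behind it and approaching the end plate.

>>> play_rows([
  [[-0.003, 0.014, -0.08, 0, 0, 0, 0.5], [-0.006, 0.03, -0.18, 0, 0, 0, 0.5], [-0.01, 0.05, -0.29, 0, 0, 0, 0.5], [-0.013, 0.064, -0.37, 0, 0, 0, 0.5], [-0.014, 0.069, -0.4, 0, 0, 0, 0.5], [-0.014, 0.071, -0.408, 0, 0, 0, 0.5], [-0.014, 0.071, -0.408, 0, 0, 0, 0.5]],
])

```text
t: 14.78
tool_pos: [0.5332, -0.0808, 0.0639]
ee_rot: [[0.983, -0.091, -0.158], [0.182, 0.491, 0.852], [0.0, -0.866, 0.5]]
wrist_force: [0.4, -0.6, -0.6]
grip_width: 0.251
```

>>> play_rows([
  [[-0.006, 0.032, 0.006, 0, 0, 0, 0.5], [-0.012, 0.065, 0.012, 0, 0, 0, 0.5], [-0.018, 0.097, 0.017, 0, 0, 0, 0.5], [-0.024, 0.129, 0.023, 0, 0, 0, 0.5], [-0.027, 0.145, 0.026, 0, 0, 0, 0.5], [-0.027, 0.145, 0.026, 0, 0, 0, 0.5]],
])

```text
t: 15.52
tool_pos: [0.529, -0.0588, 0.0676]
ee_rot: [[0.983, -0.091, -0.158], [0.182, 0.491, 0.852], [-0.0, -0.866, 0.5]]
wrist_force: [-0.0, 0.3, -0.4]
grip_width: 0.253
```

```bash
python3 - <<'E'
from pl import *
need(O-.135*X+.028*Z,20)
E
```

```text
t 15.525 f [-0.0027  0.2963 -0.3645] pos [ 0.529  -0.0588  0.0676] bed -0.14336194510220757 0.00013646005512212443 0.027960257433906375
need [-0.0091  0.0541  0.0099] [ 0.0001 -0.     -0.0001]
```

>>> play_rows([
  [[-0.0018, 0.0097, 0.0017, 0, 0, 0, 0.5], [-0.0036, 0.0194, 0.0035, 0, 0, 0, 0.5], [-0.0054, 0.029, 0.0052, 0, 0, 0, 0.5], [-0.0072, 0.0387, 0.0069, 0, 0, 0, 0.5], [-0.009, 0.0484, 0.0087, 0, 0, 0, 0.5], [-0.0108, 0.058, 0.0104, 0, 0, 0, 0.5], [-0.0126, 0.0678, 0.0122, 0, 0, 0, 0.5], [-0.0144, 0.0775, 0.0139, 0, 0, 0, 0.5], [-0.0162, 0.0871, 0.0156, 0, 0, 0, 0.5], [-0.018, 0.0968, 0.0174, 0, 0, 0, 0.5]],
])

```text
t: 16.77
tool_pos: [0.5263, -0.0444, 0.0702]
ee_rot: [[0.983, -0.091, -0.158], [0.182, 0.491, 0.852], [-0.0, -0.866, 0.5]]
wrist_force: [0.8, -1.8, 0.2]
grip_width: 0.246
```

>>> play_rows([
  [[-0.0024, 0.0129, 0.0023, 0, 0, 0, 0.5], [-0.0048, 0.0258, 0.0046, 0, 0, 0, 0.5], [-0.0072, 0.0387, 0.0069, 0, 0, 0, 0.5], [-0.0096, 0.0516, 0.0093, 0, 0, 0, 0.5], [-0.012, 0.0646, 0.0116, 0, 0, 0, 0.5], [-0.0144, 0.0775, 0.0139, 0, 0, 0, 0.5], [-0.0168, 0.0904, 0.0162, 0, 0, 0, 0.5], [-0.0191, 0.1033, 0.0185, 0, 0, 0, 0.5], [-0.0215, 0.1162, 0.0208, 0, 0, 0, 0.5], [-0.0239, 0.1291, 0.0232, 0, 0, 0, 0.5], [-0.0263, 0.142, 0.0255, 0, 0, 0, 0.5], [-0.0287, 0.1549, 0.0278, 0, 0, 0, 0.5], [-0.0311, 0.1678, 0.0301, 0, 0, 0, 0.5], [-0.0335, 0.1807, 0.0324, 0, 0, 0, 0.5], [-0.0359, 0.1937, 0.0347, 0, 0, 0, 0.5]],
])

```text
t: 18.65
tool_pos: [0.5209, -0.0153, 0.0754]
ee_rot: [[0.983, -0.091, -0.158], [0.182, 0.491, 0.852], [-0.0, -0.866, 0.5]]
wrist_force: [0.7, -2.4, -1.1]
grip_width: 0.25
```

Contact made, with a drag of about 2.5 N. I'll push on 40 mm, which brings the front end to the visor's edge, and then look.

>>> play_rows([
  [[-0.0024, 0.0129, 0.0023, 0, 0, 0, 0.5], [-0.0048, 0.0258, 0.0046, 0, 0, 0, 0.5], [-0.0072, 0.0387, 0.0069, 0, 0, 0, 0.5], [-0.0096, 0.0516, 0.0093, 0, 0, 0, 0.5], [-0.012, 0.0646, 0.0116, 0, 0, 0, 0.5], [-0.0144, 0.0775, 0.0139, 0, 0, 0, 0.5], [-0.0168, 0.0904, 0.0162, 0, 0, 0, 0.5], [-0.0191, 0.1033, 0.0185, 0, 0, 0, 0.5], [-0.0215, 0.1162, 0.0208, 0, 0, 0, 0.5], [-0.0239, 0.1291, 0.0232, 0, 0, 0, 0.5], [-0.0263, 0.142, 0.0255, 0, 0, 0, 0.5], [-0.0287, 0.1549, 0.0278, 0, 0, 0, 0.5], [-0.0311, 0.1678, 0.0301, 0, 0, 0, 0.5], [-0.0335, 0.1807, 0.0324, 0, 0, 0, 0.5], [-0.0359, 0.1937, 0.0347, 0, 0, 0, 0.5], [-0.0383, 0.2066, 0.037, 0, 0, 0, 0.5], [-0.0407, 0.2195, 0.0393, 0, 0, 0, 0.5], [-0.0431, 0.2324, 0.0417, 0, 0, 0, 0.5], [-0.0455, 0.2453, 0.044, 0, 0, 0, 0.5], [-0.0479, 0.2582, 0.0463, 0, 0, 0, 0.5]],
])

```text
t: 21.15
tool_pos: [0.5137, 0.0235, 0.0824]
ee_rot: [[0.983, -0.091, -0.158], [0.182, 0.491, 0.852], [0.0, -0.866, 0.5]]
wrist_force: [-0.3, -2.1, -0.3]
grip_width: 0.246
```

```bash
python3 - <<'E'
from pl import *
import pickle
need(O-.058*X+.028*Z,20)
o=bot.get_obs();pickle.dump(o,open("o6.pkl","wb"));a=bot.capture("wrist");b=bot.capture("scene");d=bot.capture("side")
cv2.imwrite("pics/w6.png",a);cv2.imwrite("pics/s6.png",b);cv2.imwrite("pics/d6.png",d)
v=np.zeros((600,800,3),np.uint8);v[:300,:]=cv2.resize(a[0:210,:],(800,300),interpolation=cv2.INTER_CUBIC)
v[300:,:400]=cv2.resize(b[175:250,290:390],(400,300),interpolation=cv2.INTER_CUBIC);v[300:,400:]=cv2.resize(d[190:280,200:320],(400,300),interpolation=cv2.INTER_CUBIC);cv2.imwrite("pics/m6.png",v)
c=cam("wrist",o)
for x in(.045,.1,.12,.145):
  print(x,[proj(c,O+x*X+y*Y+h*Z).round() for y,h in((.036,0.0),(-.036,0.0),(.036,.024),(-.036,.024),(0,.068))])
E
```

```text
t 21.15 f [-0.3416 -2.1454 -0.3062] pos [0.5137 0.0235 0.0824] bed -0.05838418786934268 0.0001518132893463927 0.02796137521771467
need [0.0005 0.0026 0.0007] [ 0.0001  0.     -0.    ]
0.045 [array([200.,  57.]), array([355.,  57.]), array([188.,  29.]), array([367.,  29.]), array([278., -53.])]
0.1 [array([204., -48.]), array([351., -48.]), array([194., -87.]), array([361., -87.]), array([ 278., -195.])]
0.12 [array([206., -82.]), array([350., -82.]), array([ 196., -125.]), array([ 359., -125.]), array([ 278., -235.])]
0.145 [array([ 208., -122.]), array([ 348., -122.]), array([ 199., -167.]), array([ 356., -167.]), array([ 278., -275.])]
```

View pics/m6.png

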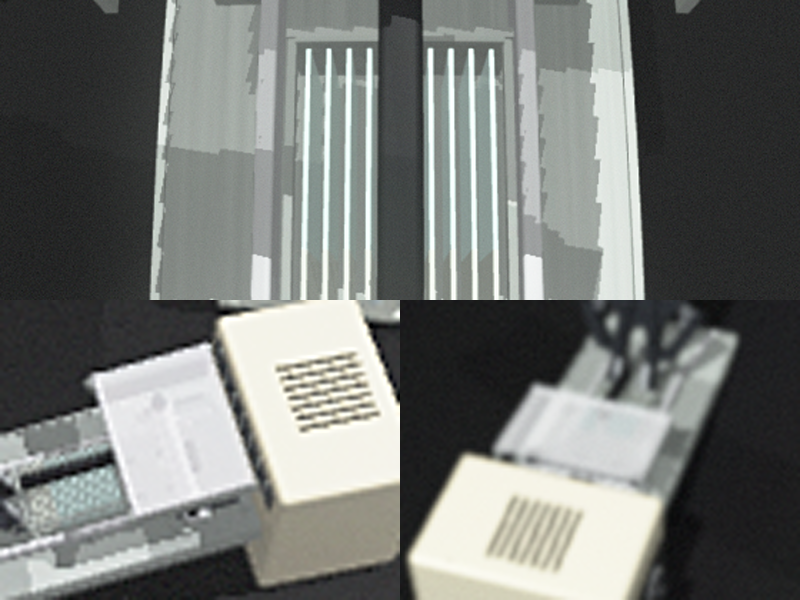

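The wrist camera cannot see under the visor. The scene camera shows a faint strip through it, at tile (185,440), which may be the stop bar. I'll rectify and stretch that patch in bed coordinates.

```bash
python3 - <<'E'
from pl import *
out=[]
xs=np.linspace(.035,.15,575);ys=np.linspace(.05,-.05,280)
for n in("scene","side"):
    im=np.mean([bot.capture(n).astype(np.float32) for _ in range(6)],0);np.save(f"{n}6.npy",im)
    c=cam(n);u=np.array([[proj(c,O+x*X+y*Y+.024*Z) for x in xs] for y in ys],np.float32)
    r=cv2.remap(im,u[...,0],u[...,1],cv2.INTER_CUBIC)
    g=cv2.cvtColor(r.clip(0,255).astype(np.uint8),cv2.COLOR_BGR2GRAY)
    lo,hi=np.percentile(g[80:200,100:440],[2,98]);g=((g-lo)/(hi-lo)*255).clip(0,255).astype(np.uint8)
    g=cv2.cvtColor(g,cv2.COLOR_GRAY2BGR)
    for x in range(40,150,10):
        cv2.line(g,(int((x-35)*5),0),(int((x-35)*5),8),(0,0,255),1);cv2.putText(g,str(x),(int((x-35)*5)+2,18),0,.4,(0,0,255),1)
    for y in(36,0,-36):cv2.line(g,(0,int((50-y)*2.8)),(8,int((50-y)*2.8)),(0,0,255),1)
    out.append(g)
cv2.imwrite("pics/stop.png",np.vstack(out));print(bot.get_obs()["t"])
E
```

```text
21.9
```

View pics/stop.png

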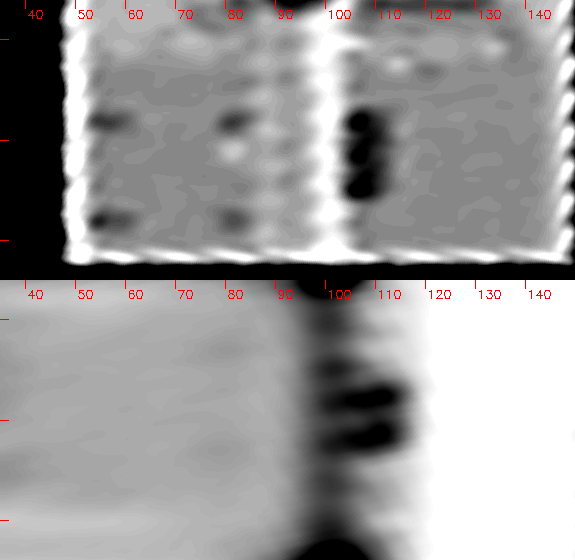

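In bed coordinates, the rectified scene patch shows the stop bar's bright top at x ≈ 95–103 mm, with its downhill face at about 95 mm. The rack's front rim is at x ≈ 45.5 mm, so about 49 mm remain. I'll push 38 mm at a steady rate and then creep.

>>> play_rows([
  [[-0.0024, 0.0129, 0.0023, 0, 0, 0, 0.5], [-0.0048, 0.0258, 0.0046, 0, 0, 0, 0.5], [-0.0072, 0.0387, 0.0069, 0, 0, 0, 0.5], [-0.0096, 0.0516, 0.0093, 0, 0, 0, 0.5], [-0.012, 0.0646, 0.0116, 0, 0, 0, 0.5], [-0.0144, 0.0775, 0.0139, 0, 0, 0, 0.5], [-0.0168, 0.0904, 0.0162, 0, 0, 0, 0.5], [-0.0191, 0.1033, 0.0185, 0, 0, 0, 0.5], [-0.0215, 0.1162, 0.0208, 0, 0, 0, 0.5], [-0.0239, 0.1291, 0.0232, 0, 0, 0, 0.5], [-0.0263, 0.142, 0.0255, 0, 0, 0, 0.5], [-0.0287, 0.1549, 0.0278, 0, 0, 0, 0.5], [-0.0311, 0.1678, 0.0301, 0, 0, 0, 0.5], [-0.0335, 0.1807, 0.0324, 0, 0, 0, 0.5], [-0.0359, 0.1937, 0.0347, 0, 0, 0, 0.5], [-0.0383, 0.2066, 0.037, 0, 0, 0, 0.5], [-0.0407, 0.2195, 0.0393, 0, 0, 0, 0.5], [-0.0431, 0.2324, 0.0417, 0, 0, 0, 0.5], [-0.0445, 0.2389, 0.0429, 0, 0, 0, 0.5], [-0.0455, 0.2453, 0.044, 0, 0, 0, 0.5]],
])

```text
t: 24.4
tool_pos: [0.5072, 0.0589, 0.0887]
ee_rot: [[0.983, -0.09, -0.157], [0.181, 0.49, 0.852], [0.0, -0.867, 0.499]]
wrist_force: [0.4, -13.5, -0.4]
grip_width: 0.252
```

```bash
python3 - <<'E'
from pl import *
need(O-.009*X+.028*Z,20)
im=np.mean([bot.capture("scene").astype(np.float32) for _ in range(3)],0);np.save("scene7.npy",im)
c=cam("scene");a=np.load("scene6.npy")
# bar region brightness along bed x (rack rim z=.026), mean over |y|<28mm off the grip
xs=np.arange(.06,.112,.002)
f=lambda m,x:np.mean([m[int(round(v)),int(round(u))].mean() for y in np.r_[.026:.012:-.002,-.012:-.026:-.002] for u,v in [proj(c,O+x*X+y*Y+.026*Z)]])
for x in xs:print(int(x*1000),f(a,x).round(1),f(im,x).round(1))
E
```

```text
t 24.4 f [  0.441  -13.4678  -0.3805] pos [0.5072 0.0589 0.0887] bed -0.02175882270683008 8.958538067066161e-05 0.027915349160522247
need [-0.0147  0.0824  0.0153] [0.001  0.0003 0.0007]
60 227.7 218.7
62 227.7 219.4
64 227.5 219.3
66 227.7 218.5
68 227.8 218.3
70 227.6 218.8
72 227.6 220.1
74 227.6 218.8
76 227.6 220.2
78 227.5 223.6
80 227.2 223.6
82 227.3 224.2
84 227.7 228.1
86 229.9 230.4
88 231.6 231.6
90 231.2 231.2
92 229.4 229.5
94 230.1 230.2
96 233.0 233.3
98 238.0 238.3
100 241.3 241.2
102 237.2 237.2
104 228.3 228.2
106 220.5 220.5
108 219.8 219.9
110 222.5 222.4
```

```bash
python3 - <<'E'
from pl import *
need(O-.0218*X+.028*Z,20);o=bot.get_obs();print(o["moment"],X@o["wrist_force"],o["qd"])
E
```

```text
t 24.55 f [  1.6694 -10.3885  -0.4139] pos [0.5072 0.0589 0.0887] bed -0.021850209625902516 0.00011168985244351043 0.027935811946942356
need [0.0007 0.0004 0.0005] [0.001  0.0003 0.0008]
[-2.5353 -0.2181  0.14  ] -10.430805706754182 [ 0.0023 -0.0004 -0.001  -0.0009 -0.0012  0.0002 -0.0005]
```

The push has stalled at about 10–13 N with the rack's front at x ≈ 83 mm. That coincides with the near edge of the bar's light band at 85 mm, so what I took for the bar's face was further back on its top. I'll hold for a second and read the force.

>>> play_rows([
  [[0, 0, 0, 0, 0, 0, 0.5], [0, 0, 0, 0, 0, 0, 0.5], [0, 0, 0, 0, 0, 0, 0.5], [0, 0, 0, 0, 0, 0, 0.5]],
])

```text
t: 25.05
tool_pos: [0.5072, 0.0589, 0.0887]
ee_rot: [[0.983, -0.09, -0.157], [0.181, 0.49, 0.852], [0.0, -0.867, 0.499]]
wrist_force: [0.1, -10.6, -0.6]
grip_width: 0.247
```

>>> play_rows([
  [[-0.0002, 0.0013, 0.0002, 0, 0, 0, 0.5], [-0.0002, 0.0013, 0.0002, 0, 0, 0, 0.5], [-0.0002, 0.0013, 0.0002, 0, 0, 0, 0.5], [-0.0002, 0.0013, 0.0002, 0, 0, 0, 0.5]],
])

```text
t: 25.55
tool_pos: [0.5072, 0.0589, 0.0887]
ee_rot: [[0.983, -0.09, -0.157], [0.181, 0.49, 0.853], [0.0, -0.867, 0.498]]
wrist_force: [0.0, -10.8, -0.4]
grip_width: 0.251
```

```bash
python3 - <<'E'
from pl import *
need(O-.0218*X+.028*Z,20);o=bot.get_obs();print(o["moment"],X@o["wrist_force"])
E
```

```text
t 25.55 f [  0.0418 -10.8063  -0.3712] pos [0.5072 0.0589 0.0887] bed -0.02178619896936779 0.00011051719506237918 0.027929115206458768
need [ 0.0008 -0.      0.0004] [0.0011 0.0003 0.0008]
[-2.6826 -0.2004  0.195 ] -10.535878284923115
```

The rack has stood still at 10.6 N for 1 s. With the drag at about 2.4 N, that is about 8 N beyond it, inside the 5–15 N window. I'll ease off gently, back away and look down through the visor.

>>> play_rows([
  [[0.001, -0.005, -0.001, 0, 0, 0, 0.5], [0.0024, -0.0129, -0.0023, 0, 0, 0, 0.5], [0.006, -0.032, -0.006, 0, 0, 0, 0.5], [0.018, -0.097, -0.017, 0, 0, 0, 0.5], [0.036, -0.19, -0.035, 0, 0, 0, 0.5], [0.048, -0.26, -0.046, 0, 0, 0, 0.5], [0.06, -0.32, 0.2, 0, 0, 0, 0.5], [0.06, -0.32, 0.5, -0.05, 0, 0, 0.5], [0.06, -0.32, 0.9, -0.15, -0.03, 0, 0.5], [0.06, -0.32, 1, -0.25, -0.045, 0, 0.5], [0.06, -0.32, 1, -0.33, -0.06, 0, 0.5], [0.06, -0.32, 1, -0.33, -0.06, 0, 0.5]],
])

```text
t: 27.05
tool_pos: [0.5158, 0.0141, 0.2397]
ee_rot: [[0.983, 0.0, -0.186], [0.186, -0.004, 0.983], [-0.001, -1.0, -0.004]]
wrist_force: [0.4, -0.5, -0.1]
grip_width: 0.252
```

>>> play_rows([
  [[0, 0.05, 0.3, 0, 0, 0, 0.5], [-0.1, 0.4, 0.5, 0, 0, 0, 0.5], [-0.13, 0.7, 0.5, 0, 0, 0, 0.5], [-0.13, 0.9, 0.5, 0, 0, 0, 0.5], [-0.13, 0.9, 0.5, 0, 0, 0, 0.5], [-0.13, 0.9, 0.5, 0, 0, 0, 0.5]],
])

```text
t: 27.8
tool_pos: [0.4966, 0.1458, 0.3133]
ee_rot: [[0.984, -0.003, -0.18], [0.18, -0.003, 0.984], [-0.004, -1.0, -0.002]]
wrist_force: [-0.3, -0.3, 0.4]
grip_width: 0.246
```

```bash
python3 - <<'E'
from pl import *
o=bot.get_obs();print(o["t"],o["tool_pos"],X@(o["tool_pos"]-O),o["wrist_force"])
a=np.mean([bot.capture("wrist").astype(np.float32) for _ in range(5)],0);np.save("w8.npy",a);cv2.imwrite("pics/w8.png",a)
b=bot.capture("scene");cv2.imwrite("pics/s8.png",b)
c=cam("wrist",o)
for x in(-.01,.045,.085,.1):print(x,[proj(c,O+x*X+y*Y+h*Z).round() for y,h in((.032,0.026),(-.032,0.026),(0,.068))])
# bed-coordinate patch on rack-rim plane
xs=np.linspace(-.02,.115,700);ys=np.linspace(.05,-.05,380)
u=np.array([[proj(c,O+x*X+y*Y+.026*Z) for x in xs] for y in ys],np.float32)
g=cv2.cvtColor(cv2.remap(a,u[...,0],u[...,1],cv2.INTER_CUBIC).clip(0,255).astype(np.uint8),cv2.COLOR_BGR2GRAY)
h=cv2.createCLAHE(6,(6,6)).apply(g);h=cv2.cvtColor(h,cv2.COLOR_GRAY2BGR)
for x in range(-20,115,10):
    p=int((x+20)*700/135);cv2.line(h,(p,0),(p,8),(0,0,255),1);cv2.putText(h,str(x),(p+2,18),0,.4,(0,0,255),1)
v=np.zeros((600,700,3),np.uint8);v[:380]=h;v[380:,:293]=cv2.resize(a.clip(0,255).astype(np.uint8),(293,220));v[380:,300:700]=cv2.resize(b[150:260,200:400],(400,220));cv2.imwrite("pics/m8.png",v)
E
```

```text
27.8 [0.4966 0.1458 0.3133] 0.10320965086581044 [-0.2508 -0.3107  0.4144]
-0.01 [array([241., 251.]), array([305., 251.]), array([272., 276.])]
0.045 [array([238., 201.]), array([307., 201.]), array([272., 222.])]
0.085 [array([236., 160.]), array([308., 160.]), array([271., 177.])]
0.1 [array([235., 143.]), array([309., 143.]), array([271., 158.])][ WARN:0@3.399] global loadsave.cpp:1063 imwrite_ Unsupported depth image for selected encoder is fallbacked to CV_8U.
```

View pics/m8.png

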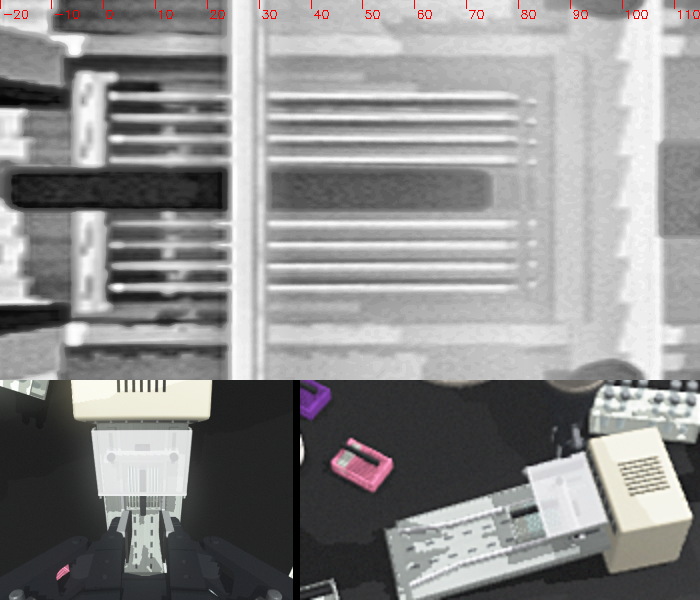

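The final view shows the rack square to the rails. Its front edge is flush and parallel with the near edge of the stop bar at patch column 555 (x ≈ 87 mm), with no gap visible. The arm is clear, so I'm handing in.

```bash
python3 -c "
from station import bot
print(bot.get_obs()['t'],bot.get_obs()['wrist_force']);print(bot.finish_job())"
```

```text
28.1 [-0.07565591 -0.66309579 -0.19528751]
the job is handed in; nothing more can be done
None
```

The loaded rack is in the dryer, resting against the top stop under the visor. I handed the job in at 28.1 s with the arm clear of everything.

**What I did:**
- **Picking:** I chose the rack holding glass, not the empty one or the coloured look-alikes, and gripped it by its bar.
- **Placing:** I set it down between the rails about 75 mm downhill of the bed's origin. The set-down pressed a little, peaking at about 14 N on the wrist reading.
- **Pushing:** I pushed it uphill at about 16 mm/s with the two part-open fingers, against a drag of about 2.4 N, until it stopped.

**Last checks:**
- **Force at the stop:** the highest reading was 13.5 N, including the drag. I then held about 10.6 N for 1 s with no movement, which is about 8 N beyond the drag. Force was read only at intervals, so a short higher peak between readings is possible.
- **Fit:** the last picture shows the rack square to the rails. Its end plate is flush with the bar at about 87 mm uphill of the bed's origin, with no gap visible.

**What disagreed:** I first judged the stop's face to be at about 95 mm, so contact came about 10 mm early, during the end of the steady push and not in the planned creep. The last picture shows the bar's near edge where the rack stopped. I could not read the switch directly; that it is held in is inferred from the rack being flush on the bar.

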